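Clean the touch-up brush and rack the jars

ROBOT

A 7-joint arm with a two-finger parallel gripper is mounted at the origin on the work surface. World frame = base frame: x ahead of the robot, y to its left, z up, the work surface at z = 0. Lengths are in m, angles in rad, forces in N, time in s.
With the tool pointing down it reaches from about 0.35 to 0.9 m from the base axis. Payload 19.9 kg.
Tool frame: the origin (TCP) lies between the finger pads; the fingertips stand 19 mm ahead of it and the grasp point (between the pads) is the TCP; z points along the fingers, y is the line along which they close (so a half turn about z gives the same grasp; the last joint's range is limited). The gripper opens to 94 mm and grips with 3 to 60 N. Pads are 16 mm wide; open, the fingers measure 119 mm over their backs; the gripper's body (75 mm by 177 mm) begins 78 mm behind the grasp point.
Start: joints at [1.282, 0.417, -0.01, 1.614, 0.005, 1.111, -0.053], TCP at [0.153, -0.606, 0.201] pointing down, gripper open.
Joint ranges: [-2.81, 2.81], [-0.39, 2.02], [-1.27, 1.25], [0.06, 2.57], [-1.19, 4.33], [0.19, 2], [-2.82, 2.82]. Speed limits (rad/s): [1.89, 1.89, 2.39, 2.39, 3.01, 3.01, 3.01].

INTERFACE

Orientations are given as a 3x3 rotation matrix whose columns are the frame's x, y, z axes.
In Python, from rig import robot gives the robot as it stands. Calls block until the motion is done:
- robot.move_ptp(position, orientation): joint-space move of the TCP to a pose.
- robot.move_linear(position, velocity=0.15, frame=None, threshold=None): straight line of the TCP; frame=None keeps the orientation; velocity is the mean speed in m/s. With threshold (N) it stops when the force on the tool has changed by that much, and returns True; else False.
- robot.goto_joints(angles): joint-space move.
- robot.gripper_to(opening): finger opening in m; the grip force is fixed at half the most; returns when the fingers have stopped.
- robot.pause(seconds).
- robot.ik(position, orientation): joint angles nearest the present ones, or None.
- robot.get_state(): the state.
- robot.grab_frame(name): name is "scene" or "top"; returns the picture (480x640x3 uint8, red, green, blue); there is no depth.
- robot.camera_info(name): a dict with "fx", "fy", "cx", "cy" (pixels), "rvec" (rotation vector, rad) and "tvec" (3), from world to camera coordinates, as OpenCV has them. Camera axes: x right, y down, z forward; pixel columns grow to the right and rows downward; lengths in m; the calibration is good to about 2 mm. A picture is of the moment at which its call begins. camera_info takes no time and is no camera call.
A pose or a line that the arm cannot do raises robot.PlanningError and nothing moves.
- robot.sign_off(): hands the job in; it is judged then, once.
The state is a dict: "time": time; "qpos": joint angles; "joint_vel": joint speeds; "effort": joint torques, N m; "ee_pos": TCP position; "tool_rot": TCP orientation; "force": force on the tool from outside, world axes, zero at the start; "moment": the same for the moment, N m; "opening": finger opening in m; "grasp_force": force on a finger pad.
Only numpy, scipy, OpenCV 4.12 (cv2) and the standard library are available. Lean on these libraries where they do the work, as an engineer would, in place of code of your own. Each camera call takes 0.05 s, during which the arm holds its last target. There are 200 camera calls.

TASK

Wash up at the guitar repair bench: first push the green plunger of the fume extractor's switch box down through its whole stroke and let it spring back, then take the lid off the steel pot and dip the bristle tip of the blue-handled brush well down inside the pot while holding the brush. Leave the brush lying flat inside the grey tray and the lid properly back on the pot, and stand every touch-up jar upright on the low wooden rack, in a neat row centred on the white marks, one to a mark, filling from the red end without skipping a mark. Do not tip the pot over, and leave the other bench things where they are.

Things in the scene. Friction and masses are not known exactly. Their poses are not given: they have to be found in the camera images.
- plunger (a joint): travel of the green sprung plunger, m: 0 up, 0.020 fully down (end stop); it moves straight down. Spring 3 N at the top, 9 N at the bottom; it springs back when released
- plunger_top (a point): centre of the top face of the green round plunger cap (44 mm diameter, 14 mm thick); it moves with the plunger. It stands on a grey box, 90 x 90 x 70 mm high; the cap's top is 116 mm above the bench when up, 96 mm when down
- pot: loose heavy (0.7 kg) open round steel pot, 84 mm outer diameter at the foot, 80 mm at the rim, 60 mm high, walls 4 mm, floor 6 mm thick (mouth 72 mm inside diameter, 54 mm deep); origin at the centre of its underside, z up. Starts with the lid on
- pot_lid: loose black round lid: disc 86 mm diameter, 5 mm thick, origin at the centre of the disc's underside (which rests on the rim when closed, 60 mm above the pot's origin), z up; below it a loose-fitting spigot 56 mm diameter, 8 mm deep; on top a red knob 22 mm diameter, 24 mm high (knob's top is 29 mm above the origin). Set down on a bench it stands on the spigot. 60 g
- brush: brush 195 mm long; origin on one face of the square handle, 85 mm from the handle's end, x along the brush towards the bristles. Starts lying on the bench. Blue square handle 18 x 18 mm, 125 mm long, then a brass ferrule 15 mm diameter, 40 mm, then round bristles 17 mm diameter, 30 mm. Rigid, 50 g
- brush_grip (a point): point on the brush's centre line, in the handle, 110 mm from the bristle tip and 85 mm from the handle's end, near the centre of mass; 9 mm above what the brush lies on. x axis towards the bristles
- brush_tip (a point): the very end of the bristles, on the centre line
- brush_end (a point): the butt end of the handle, on the centre line
- brush_tray: fixed shallow grey tray, 260 mm long (its x axis) x 120 mm wide (y) x 16 mm high outside, walls and floor 4 mm thick; origin at the centre of its underside, on the bench
- rack: fixed low wooden rack, board 130 mm deep (x, away from the robot) x 300 mm long (y), top 30 mm above the bench; origin below its centre on the bench. Red plate at its +y end, steel plate at -y, both 50 mm high, inner faces 150 mm from centre; steel lip behind x = 65 mm, 42 mm high. Four white marks, 44 mm diameter, 70 mm apart on its centre line
- mark0 (a point): centre of white mark 0 on the board's top, the one nearest the red end
- mark1 (a point): centre of white mark 1 on the board's top, counted from the red end
- mark2 (a point): centre of white mark 2 on the board's top, counted from the red end
- mark3 (a point): centre of white mark 3 on the board's top, the one farthest from the red end
- jar0: touch-up jar (red cap, amber glass), plain closed cylinder 50 mm diameter, 58 mm high, 80 to 170 g; origin at the centre of its underside, z up. May be absent (two to four jars are there)
- jar1: touch-up jar (yellow cap, white body), plain closed cylinder 50 mm diameter, 58 mm high, 80 to 170 g; origin at the centre of its underside, z up. May be absent (two to four jars are there)
- jar2: touch-up jar (black cap, amber glass), plain closed cylinder 50 mm diameter, 58 mm high, 80 to 170 g; origin at the centre of its underside, z up. May be absent (two to four jars are there)
- jar3: touch-up jar (blue cap, white body), plain closed cylinder 50 mm diameter, 58 mm high, 80 to 170 g; origin at the centre of its underside, z up. May be absent (two to four jars are there)
- tape_roll: bystander: yellow tape roll, 70 mm diameter, 24 mm high; origin under its centre
- pedal: bystander: orange effects pedal, 115 x 70 x 54 mm high; origin under its centre
- pickup: bystander: black guitar pickup, 85 x 38 x 22 mm; origin under its centre
- screwdriver: bystander: red-handled screwdriver lying along its x axis, about 200 mm long; origin under it
- pliers: bystander: red-handled pliers about 145 mm long, 12 mm high, lying along its x axis; origin near the joint
- glue: bystander: white glue bottle, 48 mm diameter, 130 mm high; origin under its centre
Mind the look-alikes: they are no part of the job. What is shaped like the jar3 but turquoise is not meant.

How it is judged:
On the way, in this order (a step that is already met when the one before it is completed fails the run):
1. the extractor's plunger is pushed right down (at least 18 of its 20 mm) (value of joint plunger above 0.018 m), for 0.1 s.
2. the plunger is up again and the lid is off the pot (value of joint plunger below 0.004 m and horizontal distance between pot_lid and pot above 0.06 m), for 0.2 s.
3. the held brush's tip is in the pot, at least 15 mm below the rim (horizontal distance between brush_tip and pot below 0.034 m and z of brush_tip in the frame of pot below 0.045 m and contact force between the fingers and brush above 0.3 N), for 0.2 s.
At the end, for the whole second after the job is handed in: Plunger up; brush at rest, tip and butt inside the tray on its floor; lid level on the upright pot (centre within 12 mm, height 5 mm); every jar at rest, upright on the rack, centre within 14 mm of a mark, marks filled from the red end, none skipped (value of joint plunger below 0.004 m and x of brush_tip in the frame of brush_tray between -0.13 and 0.13 m and y of brush_tip in the frame of brush_tray between -0.06 and 0.06 m and z of each of brush_tip, brush_end in the frame of brush_tray below 0.022 m and x of brush_end in the frame of brush_tray between -0.13 and 0.13 m and y of brush_end in the frame of brush_tray between -0.06 and 0.06 m and linear speed of each of brush, jar0, jar1, jar2, jar3 below 0.02 m/s and horizontal distance between pot_lid and pot below 0.012 m and angle between each of pot_lid, pot, jar0, jar1, jar2, jar3's own z axis and vertical below 0.08 rad and z of pot_lid in the frame of pot between 0.055 and 0.065 m and horizontal distance between any of jar0, jar1, jar2, jar3 and mark0 below 0.014 m and horizontal distance between any of jar0, jar1, jar2, jar3 and mark1 below 0.014 m and (horizontal distance between any of jar0, jar1, jar2, jar3 and mark2 below 0.014 m or not (horizontal distance between any of jar0, jar1, jar2, jar3 and mark3 below 0.014 m)) and (horizontal distance between jar0 and mark0 below 0.014 m or horizontal distance between jar0 and mark1 below 0.014 m or horizontal distance between jar0 and mark2 below 0.014 m or horizontal distance between jar0 and mark3 below 0.014 m) and z of jar0 in the frame of rack between 0.024 and 0.036 m and (horizontal distance between jar1 and mark0 below 0.014 m or horizontal distance between jar1 and mark1 below 0.014 m or horizontal distance between jar1 and mark2 below 0.014 m or horizontal distance between jar1 and mark3 below 0.014 m) and z of jar1 in the frame of rack between 0.024 and 0.036 m and (horizontal distance between jar2 and mark0 below 0.014 m or horizontal distance between jar2 and mark1 below 0.014 m or horizontal distance between jar2 and mark2 below 0.014 m or horizontal distance between jar2 and mark3 below 0.014 m) and z of jar2 in the frame of rack between 0.024 and 0.036 m and (horizontal distance between jar3 and mark0 below 0.014 m or horizontal distance between jar3 and mark1 below 0.014 m or horizontal distance between jar3 and mark2 below 0.014 m or horizontal distance between jar3 and mark3 below 0.014 m) and z of jar3 in the frame of rack between 0.024 and 0.036 m); the robot touches nothing.
It fails at once if the pot is tipped (angle between pot's own z axis and vertical above 0.5 rad).
It fails at once if a bystander is moved more than 5 cm (distance of any of tape_roll, pedal, pickup, screwdriver, pliers, glue from where it was at the start of the episode above 0.05 m).
Of jar0, jar1, jar2, jar3 only 2 to 4 are there at a start; the rules pass over those that are not, and their reading is None.
At some moment in a run one of jar0, jar1, jar2, jar3 may be knocked a few centimetres aside while the robot is not near it.
Once in a run the grip may slacken for a moment while it holds something.
It also fails if it takes over 210 s, if anything falls off the work surface, if the arm or the gripper's body presses on something with over 40 N, if the wrist force passes 120 N, or if a joint passes its speed limit or range.

## Working session

There is one attempt and no reset: what is moved stays moved. The work goes in short steps, each a Python script; the robot and the scene stay as the last script left them, time stands still between calls to the robot, and variables do not carry over. Pictures are saved under pics/ and viewed, at most 14 in all, crops included, and the job is handed in when it is done.

```bash
mkdir -p pics; ls
python3 - <<'E'
from rig import robot
import cv2
for n in("scene","top"):
    f=robot.grab_frame(n); cv2.imwrite(f"pics/{n}0.png",f[:,:,::-1]); print(robot.camera_info(n))
s=robot.get_state();print(s)
E
```

```text
pics
{'fx': 619.0266221017215, 'fy': 619.0266221017215, 'cx': 334.6390662448627, 'cy': 248.07765156431194, 'rvec': array([ 0.67979614,  2.81006364, -0.79144688]), 'tvec': array([ 0.48202641, -0.1369852 ,  1.50661147])}
{'fx': 489.6506695114174, 'fy': 489.6506695114174, 'cx': 316.4113970075001, 'cy': 236.56342875323617, 'rvec': array([ 2.2276206 , -2.16975415,  0.08687124]), 'tvec': array([-0.06795261,  0.53455073,  1.10990254])}
{'time': 0.1, 'qpos': array([ 1.28150073,  0.41794756, -0.01031895,  1.61406838,  0.00468253,
        1.11065796, -0.05301034]), 'joint_vel': array([ 0.00193472, -0.0001546 , -0.0020552 , -0.00397854,  0.00028538,
        0.00066018, -0.00085572]), 'effort': array([ 1.66644819e-03, -8.52586770e+01,  6.39309324e-01, -4.26698506e+01,
       -4.89653915e-02,  1.63935096e-02,  1.61346807e-04]), 'ee_pos': array([ 0.15322064, -0.60560625,  0.20078615]), 'tool_rot': array([[ 9.69454386e-01,  2.45271465e-01, -3.18049120e-04],
       [ 2.45271664e-01, -9.69453864e-01,  1.00817296e-03],
       [-6.10578876e-05, -1.05538614e-03, -9.99999441e-01]]), 'force': array([-0.38196782, -0.17220177, -0.76757196]), 'moment': array([-0.01884487, -0.00923347,  0.00789263]), 'grasp_force': 0.0, 'opening': 0.09414887469367075}
```

View pics/scene0.png

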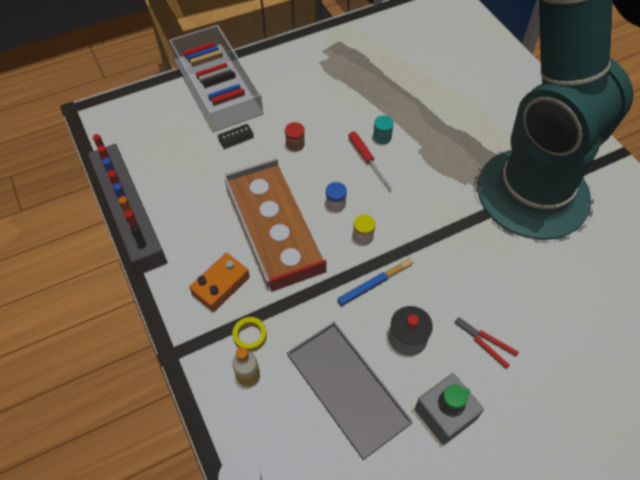

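View pics/top0.png

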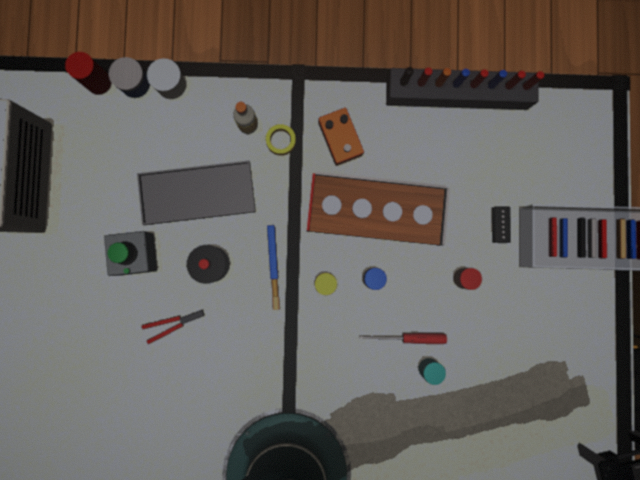

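Scene view: the green plunger is at (455,397), with a box beneath it. The lid and knob are at (413,322) and the brush runs (340,300)→(411,263). The tray is around (350,390) and the rack around (275,225). 

Top view candidates:
- **Jars:** red (469,279), blue (374,278) and yellow (325,284). There is no black jar.
- **Look-alike:** turquoise at (433,372), not meant.
- **Other cylinders:** red, grey and white ones at (80-165,70) are background.
- **Brush:** (272,226)→(276,308). The screwdriver at (405,338) is not the brush.
- **Plunger:** green at (118,252).

```bash
cat > h.py <<'E'
from rig import robot
import numpy as np, cv2
def cam(n):
    c=robot.camera_info(n); K=np.array([[c['fx'],0,c['cx']],[0,c['fy'],c['cy']],[0,0,1]])
    return K,cv2.Rodrigues(c['rvec'])[0],np.array(c['tvec'])
def unproj(n,px,z):
    K,R,t=cam(n); d=R.T@np.linalg.inv(K)@np.array([px[0],px[1],1.]); o=-R.T@t
    return o+d*(z-o[2])/d[2]
def proj(n,p):
    K,R,t=cam(n); return cv2.projectPoints(np.array([p],float),cv2.Rodrigues(R)[0],t,K,None)[0].ravel()
# HSV ranges (h lo,hi, smin, vmin)
COL=dict(red=(172,6,140,60),yellow=(24,34,120,80),blue=(104,122,120,60),green=(50,78,120,50))
def mask(img,c):
    h=cv2.cvtColor(img,cv2.COLOR_RGB2HSV); lo,hi,s,v=COL[c]
    hh=h[...,0]; m=((hh>=lo)&(hh<=hi)) if lo<hi else ((hh>=lo)|(hh<=hi))
    return (m&(h[...,1]>s)&(h[...,2]>v)).astype(np.uint8)
def blobs(img,c,amin=30):
    n,l,st,ce=cv2.connectedComponentsWithStats(mask(img,c))
    return [(st[i,4],ce[i],np.argwhere(l==i)[:,::-1]) for i in range(1,n) if st[i,4]>=amin]
def near(img,c,px,amin=30):
    b=blobs(img,c,amin); return min(b,key=lambda k:np.hypot(*(k[1]-px))) if b else None
def R(yaw): # tool down, finger closing axis (y) at angle yaw in the plane
    y=np.array([np.cos(yaw),np.sin(yaw),0]); z=np.array([0,0,-1.]); return np.column_stack([np.cross(y,z),y,z])
E
python3 - <<'E'
from h import *
np.set_printoptions(precision=4,suppress=True)
T=robot.grab_frame("top");S=robot.grab_frame("scene")
for nm,c,pt,ps,z in [("jarR","red",(469,279),(294,131),.058),("jarB","blue",(374,278),(336,190),.058),("jarY","yellow",(325,284),(364,224),.058),("plunger","green",(118,252),(455,395),.116),("knob","red",(204,265),(413,321),.089)]:
    for n,I,p in(("top",T,pt),("scene",S,ps)):
        b=near(I,c,p,8); q=b[2]; e=(q.min(0)+q.max(0))/2
        print(nm,n,b[0],b[1],q.min(0),q.max(0),unproj(n,b[1],z))
# brush handle
b=near(T,"blue",(271,250));r=cv2.minAreaRect(b[2].astype(np.float32));print("brush",r,[unproj("top",p,.018)[:2] for p in cv2.boxPoints(r)])
print("tip",unproj("top",(276,308),.009),unproj("scene",(411,263),.009),"butt",unproj("top",(271.5,226),.009),unproj("scene",(340,301),.018))
# white marks
h=cv2.cvtColor(T,cv2.COLOR_RGB2HSV)
for p in[(332,205),(362,209),(393,212),(423,215)]:
    x,y=p;w=h[y-14:y+14,x-14:x+14];m=((w[...,1]<60)&(w[...,2]>120)).astype(np.uint8);mo=cv2.moments(m,True);c=(x-14+mo['m10']/mo['m00'],y-14+mo['m01']/mo['m00']);print("mark",c,mo['m00'],unproj("top",c,.03))
for c in[(139,173),(249,162),(255,212),(145,223)]:print("tray",unproj("top",c,.016))
cr=[cv2.resize(T[130:330,90:290],(400,400),interpolation=2),cv2.resize(T[190:390,290:490],(400,400),interpolation=2)]
cv2.imwrite("pics/crop.png",np.hstack(cr)[:,:,::-1])
E
```

```text
jarR top 342 [470.2047 278.4357] [460 269] [480 288] [ 0.4498 -0.3967  0.058 ]
jarR scene 221 [294.2398 130.0407] [286 123] [303 137] [ 0.4528 -0.3916  0.058 ]
jarB top 360 [374.9111 278.3   ] [365 268] [385 288] [ 0.4447 -0.1848  0.058 ]
jarB scene 276 [335.7391 190.9493] [326 183] [345 199] [ 0.4479 -0.1801  0.058 ]
jarY top 346 [325.3092 283.211 ] [315 273] [335 293] [ 0.4311 -0.0754  0.058 ]
jarY scene 315 [364.0603 223.6   ] [354 215] [374 232] [ 0.4334 -0.0712  0.058 ]
plunger top 314 [117.7197 252.3726] [108 243] [127 262] [0.486  0.3599 0.116 ]
plunger scene 429 [455.4872 395.8695] [444 385] [468 407] [0.4887 0.364  0.116 ]
knob top 80 [203.5 263.5] [199 259] [208 268] [0.4676 0.1872 0.089 ]
knob scene 98 [412.8469 319.8061] [408 315] [418 325] [0.4696 0.1907 0.089 ]
brush ((272.1781005859375, 251.95672607421875), (52.34029769897461, 6.5611162185668945), 86.34777069091797) [array([0.5572, 0.0598]), array([0.5586, 0.0448]), array([0.4392, 0.0334]), array([0.4379, 0.0483])]
tip [0.3701 0.0344 0.009 ] [0.3725 0.0417 0.009 ] butt [0.5584 0.0507 0.009 ] [0.5605 0.0575 0.018 ]
mark (331.3201581027668, 204.61264822134387) 253.0 [ 0.6094 -0.0858  0.03  ]
mark (361.77821011673154, 207.71984435797665) 257.0 [ 0.6042 -0.1557  0.03  ]
mark (392.25096525096524, 211.2046332046332) 259.0 [ 0.5981 -0.2257  0.03  ]
mark (422.4671814671815, 214.42084942084944) 259.0 [ 0.5927 -0.2952  0.03  ]
tray [0.672  0.3589 0.016 ]
tray [0.7052 0.1069 0.016 ]
tray [0.5891 0.0891 0.016 ]
tray [0.5568 0.3397 0.016 ]
```

View pics/crop.png

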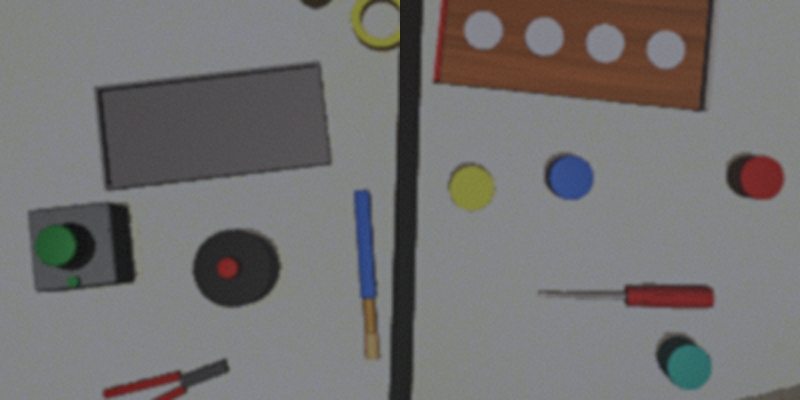

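The crop confirms the green plunger cap (118,252), the lid knob (204,263), the blue brush (272,252), and jars yellow (325,283), blue (375,278) and red (470,278). The turquoise one (433,372) I'll ignore. The two cameras disagree by about 4 mm, so I average them. Next is the plunger press.

```bash
cat > p1.py <<'E'
from h import *
np.set_printoptions(precision=4,suppress=True)
robot.gripper_to(0.0)
print("T0",robot.get_state()['time'])
P=np.array([.4873,.362])
s=robot.get_state();robot.move_linear([s['ee_pos'][0],s['ee_pos'][1],.28],velocity=.3)
robot.move_ptp([*P,.22],R(0));print(robot.get_state()['time'])
robot.move_linear([*P,.15],velocity=.15)
r=robot.move_linear([*P,.1125],velocity=.03,threshold=18)
s=robot.get_state();print(r,s['ee_pos'],s['force'])
robot.pause(.4);s=robot.get_state();print(s['ee_pos'],s['force'])
I=robot.grab_frame("scene");cv2.imwrite("pics/press.png",cv2.resize(I[330:480,350:550],(600,450),interpolation=2)[:,:,::-1])
robot.move_linear([*P,.20],velocity=.2);print(robot.get_state()['time'])
E
python3 p1.py
```

```text
T0 1.6167
5.5917
False [0.4874 0.3621 0.1127] [ 0.0473 -0.4703  0.2954]
[0.4873 0.362  0.1125] [-0.0118 -0.846  -0.1059]
8.65
```

View pics/press.png

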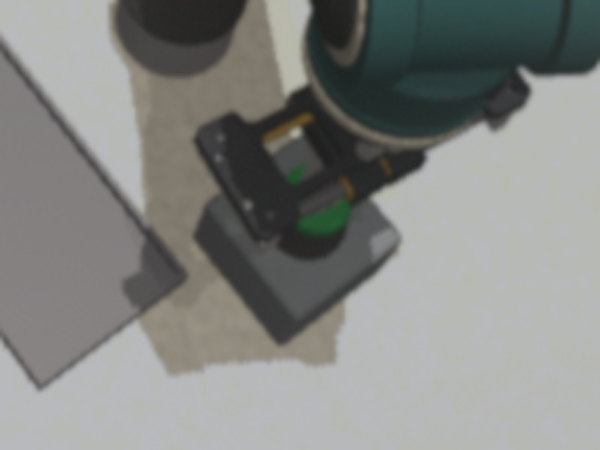

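The press picture shows the fingers still open, straddling the green cap at about (320,215) in the crop. Checking the gripper.

Run:
```python
from h import *
print(robot.get_state()['opening']); robot.gripper_to(0.005); print(robot.get_state()['opening'],robot.get_state()['time'])
robot.pause(1);print(robot.get_state()['opening'])
```

```text
0.000499002426285022
0.005147327582167678 8.9667
0.005259408181260439
```

Run:
```python
from h import *
robot.gripper_to(0.0)
s=robot.get_state();p=s['ee_pos'];print(p,s['tool_rot'].round(3),s['force'],s['opening'])
I=robot.grab_frame("scene").copy()
x0,y0=350,280;C=cv2.resize(I[y0:480,x0:x0+250],(750,600),interpolation=2)
def mk(q,c):
    u=proj("scene",q);print(q,u);cv2.circle(C,(int((u[0]-x0)*3),int((u[1]-y0)*3)),3,c,-1)
mk(p,(255,0,0));mk(p-[0,0,.019],(255,255,0));mk([p[0],p[1],.116],(0,0,255));mk([p[0],p[1],.096],(0,255,255))
cv2.imwrite("pics/ov.png",C[:,:,::-1])
```

```text
[0.48731924 0.36198534 0.20000298] [[ 0.  1.  0.]
 [ 1. -0. -0.]
 [-0.  0. -1.]] [-0.23070122  0.23388333  0.42136022] 0.0003974989044977492
[0.48731924 0.36198534 0.20000298] [464.54814956 378.47619751]
[0.48731924 0.36198534 0.18100298] [462.399886   382.30434527]
[np.float64(0.4873192379442542), np.float64(0.3619853357172402), 0.116] [455.52023638 394.56369544]
[np.float64(0.4873192379442542), np.float64(0.3619853357172402), 0.096] [453.53843949 398.09520408]
```

View pics/ov.png

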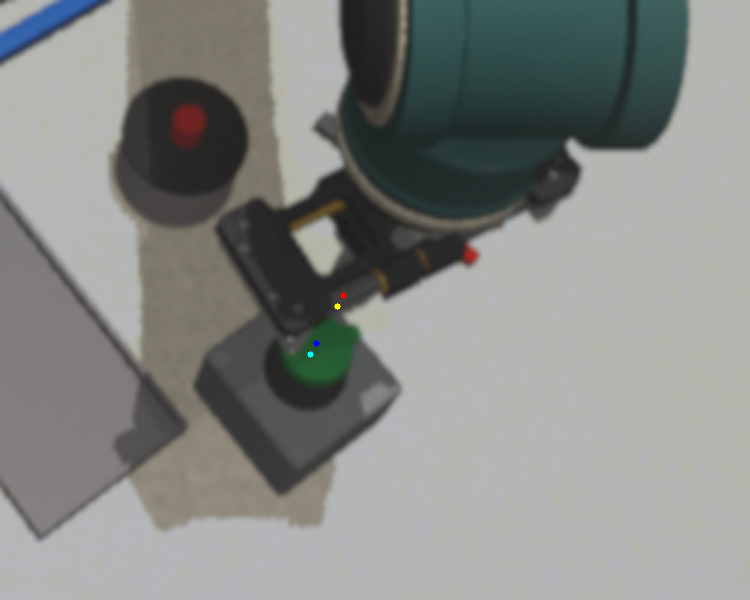

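Run:
```python
from h import *
np.set_printoptions(precision=4,suppress=True)
u=np.array([350+295/3,280+345/3]);print(u,unproj("scene",u,.181),unproj("scene",u,.16))
u=np.array([350+265/3,330+240/3]);print(u,unproj("scene",u,.0935))
p=np.array([.4873,.362,.181])
for d in([.03,0,0],[0,.03,0],[0,0,.03]):print(d,proj("scene",p+d)-proj("scene",p))
K,Rr,t=cam("scene");print("camera at",-Rr.T@t)
# separate pose, in view of both cameras
robot.move_ptp([.45,.30,.30],R(np.pi/2));robot.gripper_to(.09)
A=robot.grab_frame("scene");x=robot.get_state();print(x['ee_pos'],x['opening'])
B=robot.grab_frame("top")
out=[]
for n,I in(("scene",A),("top",B)):
    u=proj(n,x['ee_pos']-[0,0,.019]);print(n,u);I=I.copy();cv2.circle(I,(int(u[0]),int(u[1])),2,(255,0,255),-1)
    a,b=int(np.clip(u[0]-70,0,500)),int(np.clip(u[1]-70,0,340));out.append(cv2.resize(I[b:b+140,a:a+140],(400,400),interpolation=2));print(a,b)
cv2.imwrite("pics/tip.png",np.hstack(out)[:,:,::-1])
```

```text
[448.3333 395.    ] [0.5211 0.3698 0.181 ] [0.5141 0.3656 0.16  ]
[438.3333 410.    ] [0.5233 0.3675 0.0935]
[0.03, 0, 0] [-14.6992   7.7485]
[0, 0.03, 0] [ 9.8439 15.2068]
[0, 0, 0.03] [ 3.423  -6.0989]
camera at [0.8628 0.5747 1.2026]
[0.45 0.3  0.3 ] 0.08982467491677985
scene [472.0482 319.0783]
402 249
top [114.6938 271.2724]
44 201
```

View pics/tip.png

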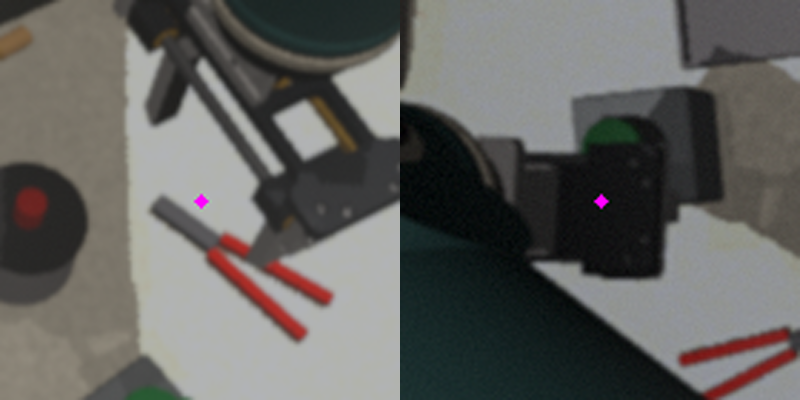

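The open fingertips in the left panel, at about (160,120) and (260,260), straddle the projected TCP (201,201), so the kinematics agree. Now I'll compare with the gripper closed.

Run:
```python
from h import *
np.set_printoptions(precision=4,suppress=True)
robot.gripper_to(.0);robot.pause(.5)
x=robot.get_state();print(x['opening'],x['grasp_force'],x['time'])
A=robot.grab_frame("scene");robot.gripper_to(.045);B=robot.grab_frame("scene")
out=[]
for I in(A,B):
    u=proj("scene",x['ee_pos']-[0,0,.019]);I=I.copy();cv2.circle(I,(int(u[0]),int(u[1])),1,(255,0,255),-1)
    out.append(cv2.resize(I[249:389,402:542],(400,400),interpolation=2))
cv2.imwrite("pics/tip2.png",np.hstack(out)[:,:,::-1])
```

```text
0.0006067773591516683 0.0 15.1833
```

View pics/tip2.png

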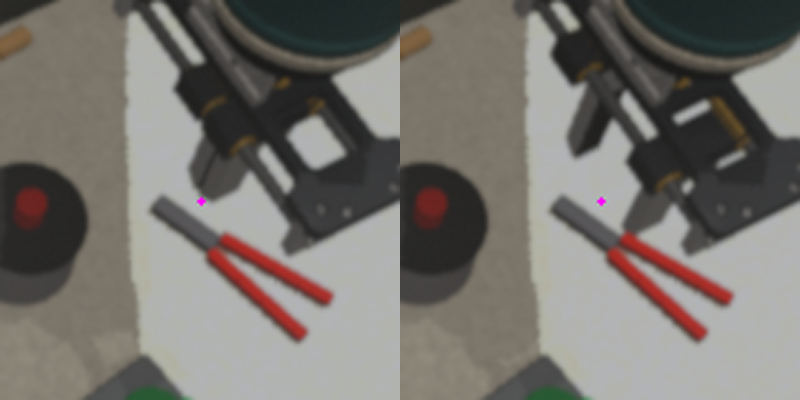

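The closed fingers meet at the TCP, as they should. So I'll press again, logging force against depth.

Run:
```python
from h import *
np.set_printoptions(precision=3,suppress=True)
P=np.array([.4873,.362])
robot.gripper_to(0)
robot.move_ptp([*P,.17],R(np.pi/2))
I0=robot.grab_frame("scene")
for z in(.14,.13,.125,.12,.115,.1125):
    r=robot.move_linear([*P,z],velocity=.06,threshold=25);s=robot.get_state();print(z,r,s['ee_pos'],s['force'],s['effort'][1:4])
    if r:break
I=robot.grab_frame("scene")
cv2.imwrite("pics/press2.png",np.hstack([cv2.resize(k[350:450,410:510],(400,400),interpolation=2) for k in(I0,I)])[:,:,::-1])
```

```text
0.14 False [0.487 0.362 0.14 ] [-0.4    0.06  -0.824] [-81.321 -25.132 -34.098]
0.13 False [0.487 0.362 0.13 ] [ 0.141 -0.059  0.539] [-82.106 -25.285 -33.547]
0.125 False [0.487 0.362 0.125] [0.564 0.074 0.495] [-82.689 -25.538 -33.465]
0.12 False [0.487 0.362 0.12 ] [ 0.315 -0.101  0.641] [-83.053 -25.612 -33.204]
0.115 False [0.487 0.362 0.115] [0.202 0.314 0.446] [-83.379 -25.676 -32.93 ]
0.1125 False [0.487 0.362 0.112] [-0.51  -0.548 -0.318] [-83.737 -25.872 -33.02 ]
```

View pics/press2.png

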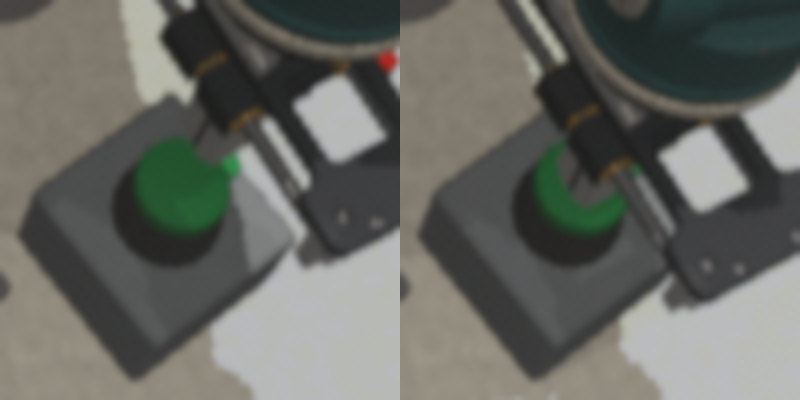

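The fingers are over the cap but still show no contact, so I keep descending under force guard.

Run:
```python
from h import *
np.set_printoptions(precision=3,suppress=True)
P=np.array([.4873,.362])
z=.1125
while z>.07:
    z-=.003
    r=robot.move_linear([*P,z],velocity=.06,threshold=14);s=robot.get_state();print(round(z,4),r,s['ee_pos'],s['force'],s['time'])
    if r or s['force'][2]>12:break
I=robot.grab_frame("scene")
cv2.imwrite("pics/press3.png",cv2.resize(I[350:450,410:510],(400,400),interpolation=2)[:,:,::-1])
```

```text
0.1095 False [0.487 0.362 0.11 ] [0.14  1.161 2.468] 19.8917
0.1065 False [0.487 0.362 0.107] [0.217 0.301 3.611] 20.1417
0.1035 False [0.487 0.362 0.104] [ 0.37  -0.014  4.96 ] 20.3917
0.1005 False [0.487 0.362 0.101] [0.034 0.517 6.541] 20.6417
0.0975 False [0.487 0.362 0.098] [ 0.432 -0.767  6.298] 20.8917
0.0945 False [0.487 0.362 0.095] [-0.467 -0.584  7.338] 21.1417
0.0915 False [0.487 0.362 0.092] [-1.725 -0.858 12.073] 21.3917
```

Run:
```python
from h import *
np.set_printoptions(precision=3,suppress=True)
P=np.array([.4873,.362])
for z in(.0905,.0895):
    r=robot.move_linear([*P,z],velocity=.05,threshold=14);s=robot.get_state();print(z,r,s['ee_pos'],s['force'],s['time'])
    if r or s['force'][2]>20:break
robot.pause(.3)
robot.move_linear([*P,.17],velocity=.2)
# calibrate the fingertip against bare bench, 45mm from everything
Q=[.40,.11]
robot.move_ptp([*Q,.10],R(np.pi/2))
r=robot.move_linear([*Q,.03],velocity=.1,threshold=6);s=robot.get_state();print(r,s['ee_pos'],s['force'])
if not r:
    r=robot.move_linear([*Q,-.015],velocity=.02,threshold=6);s=robot.get_state();print(r,s['ee_pos'],s['force'])
robot.move_linear([*Q,.15],velocity=.2);print(robot.get_state()['time'])
```

```text
0.0905 False [0.488 0.362 0.092] [-4.347 -5.405 24.516] 21.6917
False [0.4  0.11 0.03] [-0.842 -0.055  0.102]
True [ 0.4    0.11  -0.004] [-2.715 -2.486 15.477]
26.9167
```

Contact comes at a reported TCP z of about −0.004, so the real fingertips are 4 mm above the reported TCP rather than 19 mm below it. The plunger press fits this too. I'll plan with tip height = z + 0.004. Next, take the lid off.

```bash
cat >> h.py <<'E'
OFF=.004  # fingertip height = commanded z + OFF (tool down)
def st(): 
    s=robot.get_state(); return dict(z=s['ee_pos'].round(4),f=s['force'].round(2),o=round(s['opening'],4),g=round(s['grasp_force'],1),t=round(s['time'],1))
def lin(x,y,tip,v=.2,th=None): return robot.move_linear([x,y,tip-OFF],velocity=v,threshold=th)
def ptp(x,y,tip,yaw): robot.move_ptp([x,y,tip-OFF],R(yaw))
E
python3 - <<'E'
from h import *
print(unproj("scene",(473.7,317.2),.304))
K=np.array([.4686,.189])
robot.gripper_to(.06)
ptp(*K,.14,np.pi/2)
print(lin(*K,.0675,.1,10),st())
robot.gripper_to(0);print(st())
lin(*K,.14,.1);print(st())
lin(.395,.11,.14,.2);print(st())
I=robot.grab_frame("top");cv2.imwrite("pics/t_lift.png",I[:,:,::-1])
E
```

```text
[0.45605868 0.30531346 0.304     ]
False {'z': array([0.4688, 0.1892, 0.0639]), 'f': array([ 0.35, -0.25,  0.33]), 'o': 0.0601, 'g': 0.0, 't': 29.4}
{'z': array([0.4686, 0.189 , 0.0635]), 'f': array([-0.  , -0.02,  0.64]), 'o': 0.0212, 'g': 30.0, 't': 30.1}
{'z': array([0.4684, 0.1888, 0.1356]), 'f': array([ 0.18,  0.88, -0.68]), 'o': 0.0215, 'g': 30.0, 't': 31.0}
{'z': array([0.3957, 0.1103, 0.1362]), 'f': array([-0.52, -0.13,  0.28]), 'o': 0.0216, 'g': 30.0, 't': 31.7}
```

Run:
```python
from h import *
print(lin(.395,.11,.016,.1,6),st())
robot.gripper_to(.06);print(st())
lin(.395,.11,.2,.25)
robot.move_ptp([.45,-.2,.3],R(np.pi/2))
I=robot.grab_frame("top");S=robot.grab_frame("scene")
cv2.imwrite("pics/t1.png",np.hstack([cv2.resize(I[180:330,130:330],(400,300),interpolation=2),cv2.resize(S[230:380,320:520],(400,300),interpolation=2)])[:,:,::-1]);print(st())
```

```text
True {'z': array([0.3944, 0.1103, 0.0115]), 'f': array([-1.27, -0.44,  8.9 ]), 'o': 0.0214, 'g': 30.0, 't': 33.0}
{'z': array([0.3939, 0.1101, 0.011 ]), 'f': array([0.08, 0.15, 0.1 ]), 'o': 0.06, 'g': 0.0, 't': 33.7}
{'z': array([ 0.4502, -0.1985,  0.2998]), 'f': array([-0.69, -0.06, -0.14]), 'o': 0.0603, 'g': 0.0, 't': 36.0}
```

View pics/t1.png

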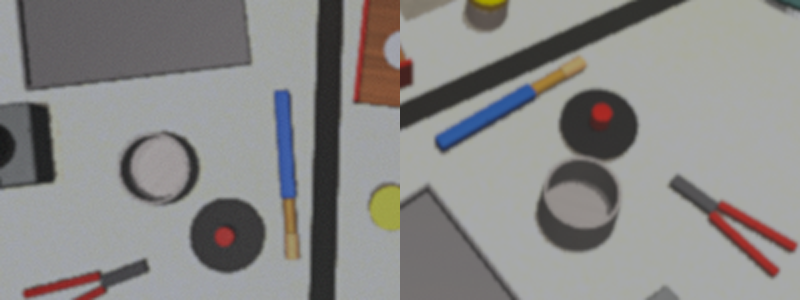

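The pot is open and upright, with its rim at about (208,264) in the top image. The lid is flat on the bench at (240,298) in the top image, and the brush is undisturbed. Now I compute poses and check IK for the tilted dip.

```bash
cat > b.py <<'E'
from h import *
from scipy.spatial.transform import Rotation as Ro
def brushpose(tip,az,a,off=.010):
    """tool pose so that the held brush points along azimuth az, a below horizontal, its tip at tip"""
    d0=np.array([np.cos(az),np.sin(az),0]); n=np.cross(d0,[0,0,-1.])
    q=Ro.from_rotvec(n*a).as_matrix(); d=q@d0
    best=None
    for k in(0,np.pi):
        M=q@R(az+np.pi/2+k); B=np.array(tip)-.110*d; p=B+off*M[:,2]
        j=robot.ik(p,M)
        if j is not None:
            c=np.abs(j-robot.get_state()['qpos']).max()
            if best is None or c<best[0]: best=(c,p,M,j)
    return best
E
python3 - <<'E'
from b import *
np.set_printoptions(precision=3,suppress=True)
print("pot",unproj("top",(208.5,264),.06),unproj("scene",(411,326),.06))
T=robot.grab_frame("top");S=robot.grab_frame("scene")
for n,I,p in(("top",T,(271,250)),("scene",S,(365,290))):
    r=cv2.minAreaRect(near(I,"blue",p)[2].astype(np.float32));bx=cv2.boxPoints(r)
    e=sorted([(np.hypot(*(bx[i]-bx[(i+1)%4])),(bx[i]+bx[(i+1)%4])/2) for i in range(4)],key=lambda k:k[0])[:2]
    print(n,[unproj(n,k[1],.016) for k in e])
P=np.array([.4695,.188,.028])
for az in np.radians([186,165,205,150,225,100,270]):
    print(np.degrees(az).round(),[(int(a),None if (b:=brushpose(P,az,np.radians(a))) is None else round(b[0],2)) for a in(40,50,55,60,65,70)])
E
```

```text
pot [0.467 0.182 0.06 ] [0.47  0.191 0.06 ]
top [array([0.558, 0.052, 0.016]), array([0.439, 0.041, 0.016])]
scene [array([0.44 , 0.045, 0.016]), array([0.563, 0.057, 0.016])]
186.0 [(40, np.float64(1.61)), (50, np.float64(1.89)), (55, np.float64(1.99)), (60, np.float64(2.08)), (65, None), (70, None)]
165.0 [(40, np.float64(1.41)), (50, np.float64(1.56)), (55, np.float64(1.62)), (60, np.float64(1.66)), (65, np.float64(1.69)), (70, np.float64(1.71))]
205.0 [(40, np.float64(1.89)), (50, np.float64(2.25)), (55, np.float64(2.4)), (60, np.float64(2.51)), (65, None), (70, None)]
150.0 [(40, np.float64(1.26)), (50, np.float64(1.39)), (55, np.float64(1.44)), (60, np.float64(1.48)), (65, np.float64(1.56)), (70, np.float64(1.64))]
225.0 [(40, np.float64(3.82)), (50, np.float64(2.78)), (55, np.float64(2.96)), (60, np.float64(3.07)), (65, np.float64(3.16)), (70, np.float64(3.24))]
100.0 [(40, np.float64(1.33)), (50, np.float64(1.45)), (55, np.float64(1.51)), (60, np.float64(1.57)), (65, np.float64(1.75)), (70, np.float64(1.78))]
270.0 [(40, np.float64(1.67)), (50, np.float64(1.41)), (55, np.float64(1.3)), (60, np.float64(1.19)), (65, np.float64(1.08)), (70, np.float64(0.99))]
```

Run:
```python
from b import *
np.set_printoptions(precision=3,suppress=True)
robot.gripper_to(.05)
G=(.476,.0465);yaw=np.radians(185.4-90)
# pick half turn nearest
js=[(np.abs(robot.ik([*G,.15],R(yaw+k))-robot.get_state()['qpos']).max(),yaw+k) for k in(0,np.pi) if robot.ik([*G,.15],R(yaw+k)) is not None]
yaw=min(js)[1]
ptp(*G,.12,yaw)
print(lin(*G,.003,.1,6),st())
robot.gripper_to(0);print(st())
lin(*G,.20,.15);print(st())
az=np.radians(165);a=np.radians(62)
h=np.array([np.cos(az),np.sin(az),0])
tip=np.array([.4690,.188,.11])+.006*h
b=brushpose(tip,az,a);print(b[0],b[1],b[3])
robot.move_ptp(b[1],b[2]);print(st())
S=robot.grab_frame("scene");T=robot.grab_frame("top")
print(proj("scene",tip),proj("top",tip))
for n,I in(("scene",S),("top",T)):
    u=proj(n,tip).astype(int);cv2.circle(I,tuple(map(int,u)),1,(255,0,255),-1)
cv2.imwrite("pics/dip0.png",np.hstack([cv2.resize(S[230:380,320:520],(400,300),interpolation=2),cv2.resize(T[180:330,130:330],(400,300),interpolation=2)])[:,:,::-1])
```

```text
False {'z': array([ 0.476,  0.046, -0.001]), 'f': array([-0.14, -0.14,  1.35]), 'o': 0.0497, 'g': 0.0, 't': 39.0}
{'z': array([ 0.476,  0.046, -0.001]), 'f': array([-0.1 ,  0.2 ,  1.86]), 'o': 0.0176, 'g': 30.0, 't': 39.6}
{'z': array([0.476, 0.046, 0.195]), 'f': array([0.5 , 0.55, 0.22]), 'o': 0.0181, 'g': 30.0, 't': 41.0}
1.4009103632858615 [0.522 0.174 0.202] [ 0.08   0.474 -1.115  2.383  1.773  1.353  2.228]
{'z': array([0.522, 0.173, 0.202]), 'f': array([-0.3 , -0.9 ,  0.99]), 'o': 0.0178, 'g': 30.0, 't': 42.4}
[416.659 313.398] [200.156 265.496]
```

View pics/dip0.png

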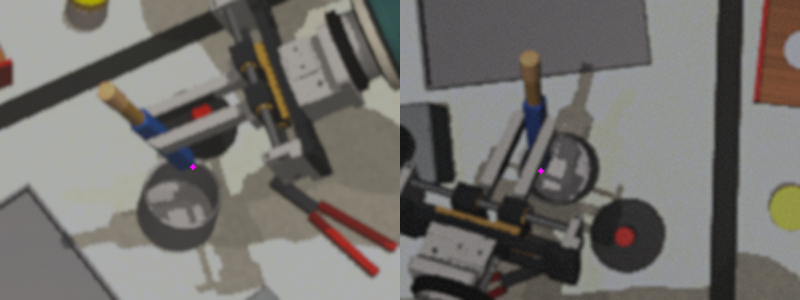

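The pictures show the brush gripped crosswise as planned, but the bristles point up at (105,90) in the left panel, so I used the wrong half turn. I'll fix the sign and search for a feasible azimuth.

Run:
```python
import re
s=open('b.py').read()
s=s.replace("off=.010):","k,off=.010):").replace("    for k in(0,np.pi):\n        M","    if 1:\n        M")
open('b.py','w').write(s)
from b import *
M=robot.get_state()['tool_rot'];az=np.radians(165)
dass=np.array([np.cos(az),np.sin(az),0])
sg=np.sign(M[:,0]@dass); k=0 if -sg<0 else np.pi  # true d = -sg*x ; k=0 <-> d=-x
print("true d sign",-sg,"k",k)
P=np.array([.469,.188,.028])
for azd in range(0,360,20):
    print(azd,[(a,None if (b:=brushpose(P,np.radians(azd),np.radians(a),k)) is None else round(float(b[0]),2)) for a in(50,60,70,85)])
```

```text
true d sign 1.0 k 3.141592653589793
0 [(50, 3.42), (60, 3.62), (70, 4.14), (85, None)]
20 [(50, 3.2), (60, 3.3), (70, None), (85, None)]
40 [(50, 3.0), (60, 2.98), (70, None), (85, None)]
60 [(50, 2.83), (60, 2.83), (70, 2.81), (85, None)]
80 [(50, 2.68), (60, 2.71), (70, 2.73), (85, 2.72)]
100 [(50, 2.57), (60, 2.64), (70, 2.69), (85, 2.73)]
120 [(50, 2.49), (60, 2.63), (70, 2.72), (85, 2.8)]
140 [(50, 2.52), (60, 2.79), (70, 2.93), (85, 3.0)]
160 [(50, 3.1), (60, 3.25), (70, 3.35), (85, 3.74)]
180 [(50, 2.93), (60, 3.07), (70, 3.12), (85, None)]
200 [(50, 2.85), (60, 2.97), (70, None), (85, None)]
220 [(50, 2.63), (60, 3.07), (70, None), (85, None)]
240 [(50, 4.01), (60, 3.61), (70, 3.5), (85, 3.75)]
260 [(50, 4.63), (60, 4.49), (70, 4.33), (85, 4.23)]
280 [(50, 4.41), (60, 4.32), (70, 4.22), (85, 4.17)]
300 [(50, 4.17), (60, 4.09), (70, 4.08), (85, 4.07)]
320 [(50, 3.86), (60, 3.89), (70, 4.01), (85, 4.24)]
340 [(50, 3.64), (60, 3.81), (70, 3.98), (85, 4.64)]
```

Run:
```python
from b import *
np.set_printoptions(precision=3,suppress=True)
p=robot.get_state()['ee_pos'];robot.move_linear([*p[:2],.32],velocity=.2)
az=np.radians(165);a=np.radians(58);h=np.array([np.cos(az),np.sin(az),0])
tip=np.array([.4690,.188,.17])+.008*h
b=brushpose(tip,az,a,np.pi);print(b[0],b[1],b[3])
robot.move_ptp(b[1],b[2]);print(st())
tip[2]=.10;b=brushpose(tip,az,a,np.pi);robot.move_linear(b[1],velocity=.1)
S=robot.grab_frame("scene");T=robot.grab_frame("top");print(st())
for n,I in(("scene",S),("top",T)):
    u=proj(n,tip);print(u);I[int(u[1]),int(u[0])]=(255,0,255)
cv2.imwrite("pics/dip1.png",np.hstack([cv2.resize(S[230:380,320:520],(400,300),interpolation=2),cv2.resize(T[180:330,130:330],(400,300),interpolation=2)])[:,:,::-1])
```

```text
3.2368937817566255 [0.526 0.173 0.258] [-1.879  0.122  1.081  2.367  1.443  0.755 -0.676]
{'z': array([0.526, 0.173, 0.258]), 'f': array([-0.19,  0.32, -0.71]), 'o': 0.0175, 'g': 30.0, 't': 46.3}
{'z': array([0.526, 0.173, 0.188]), 'f': array([-0.08,  0.14,  0.37]), 'o': 0.0177, 'g': 30.0, 't': 47.3}
[416.983 315.42 ]
[200.907 266.414]
```

View pics/dip1.png

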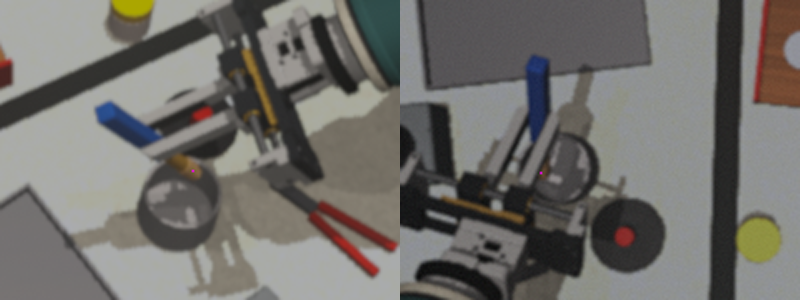

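The bristle tip at (197,172) in the left panel sits on the predicted marker, above the mouth. The yellow jar has been knocked aside, to about (309,300) in the top image. I'll dip, then lay the brush in the tray.

Run:
```python
from b import *
np.set_printoptions(precision=3,suppress=True)
az=np.radians(165);a=np.radians(58);h=np.array([np.cos(az),np.sin(az),0])
tip=np.array([.4690,.188,.026])+.008*h
b=brushpose(tip,az,a,np.pi)
print(robot.move_linear(b[1],velocity=.07,threshold=5),b[1],st());robot.pause(.5);print(st())
tip[2]=.17;b=brushpose(tip,az,a,np.pi);robot.move_linear(b[1],velocity=.15);print(st())
C=np.array([.632,.226]);c=[]
for azd in(277.4,97.4):
    d=np.array([np.cos(np.radians(azd)),np.sin(np.radians(azd))])
    for z in(.16,):
        b=brushpose([*(C+.0975*d),z],np.radians(azd),0,np.pi)
        if b: c.append((b[0],azd));print(azd,b[0],b[1],b[3])
azd=min(c)[1];d=np.array([np.cos(np.radians(azd)),np.sin(np.radians(azd))])
b=brushpose([*(C+.0975*d),.16],np.radians(azd),0,np.pi)
robot.move_ptp(b[1],b[2]);print(st())
S=robot.grab_frame("scene");cv2.imwrite("pics/tray0.png",cv2.resize(S[200:450,250:500],(500,500),interpolation=2)[:,:,::-1])
b=brushpose([*(C+.0975*d),.0145],np.radians(azd),0,np.pi)
print(robot.move_linear(b[1],velocity=.1,threshold=6),st())
```

```text
False [0.526 0.173 0.114] {'z': array([0.526, 0.173, 0.114]), 'f': array([-0.27,  0.45, -0.97]), 'o': 0.0174, 'g': 30.0, 't': 48.5}
{'z': array([0.526, 0.173, 0.114]), 'f': array([ 0.16, -0.9 , -0.02]), 'o': 0.0172, 'g': 30.0, 't': 49.0}
{'z': array([0.526, 0.173, 0.258]), 'f': array([-0.02,  0.29, -0.71]), 'o': 0.0177, 'g': 30.0, 't': 50.1}
277.4 3.030646111497489 [0.63  0.238 0.15 ] [ 0.261  0.813 -1.088  1.502  0.737  1.277  2.356]
97.4 1.6846655005790296 [0.634 0.214 0.15 ] [-0.654  0.572  0.409  1.554 -0.248  1.067 -0.054]
{'z': array([0.633, 0.214, 0.15 ]), 'f': array([-0.48,  0.57, -1.4 ]), 'o': 0.0178, 'g': 30.0, 't': 52.0}
False {'z': array([0.634, 0.214, 0.005]), 'f': array([-0.44,  0.16, -0.28]), 'o': 0.018, 'g': 30.0, 't': 53.6}
```

Run:
```python
from h import *
robot.gripper_to(.045);p=robot.get_state()['ee_pos']
robot.move_linear([*p[:2],.2],velocity=.25)
ptp(.394,.1102,.15,np.pi/2);robot.gripper_to(.06)
T=robot.grab_frame("top");S=robot.grab_frame("scene")
cv2.imwrite("pics/c1.png",np.hstack([cv2.resize(T[130:330,90:290],(400,400),interpolation=2),cv2.resize(S[250:450,280:480],(400,400),interpolation=2)])[:,:,::-1])
lin(.394,.1102,.06,.2)
print(lin(.394,.1102,.0155,.1,6),st())
robot.gripper_to(0);print(st())
lin(.394,.1102,.14,.15);print(st())
lin(.4686,.189,.14,.2)
lin(.4686,.189,.085,.15)
print(lin(.4686,.189,.0665,.04,5),st())
if robot.get_state()['ee_pos'][2]<.066:
    robot.gripper_to(.06);print(st())
    lin(.4686,.189,.2,.25)
```

```text
False {'z': array([0.3944, 0.1103, 0.0122]), 'f': array([-0.37, -0.45, -0.3 ]), 'o': 0.0601, 'g': 0.0, 't': 58.2}
{'z': array([0.3941, 0.1102, 0.0116]), 'f': array([-0.85,  0.13,  3.17]), 'o': 0.0214, 'g': 30.0, 't': 58.9}
{'z': array([0.3936, 0.1101, 0.1353]), 'f': array([ 0.82,  0.41, -0.86]), 'o': 0.0211, 'g': 30.0, 't': 59.8}
True {'z': array([0.4685, 0.189 , 0.063 ]), 'f': array([-0.15,  0.96,  1.01]), 'o': 0.0214, 'g': 30.0, 't': 61.5}
{'z': array([0.4683, 0.1889, 0.0632]), 'f': array([-0.61,  0.44,  0.21]), 'o': 0.0598, 'g': 0.0, 't': 62.3}
```

View pics/c1.png

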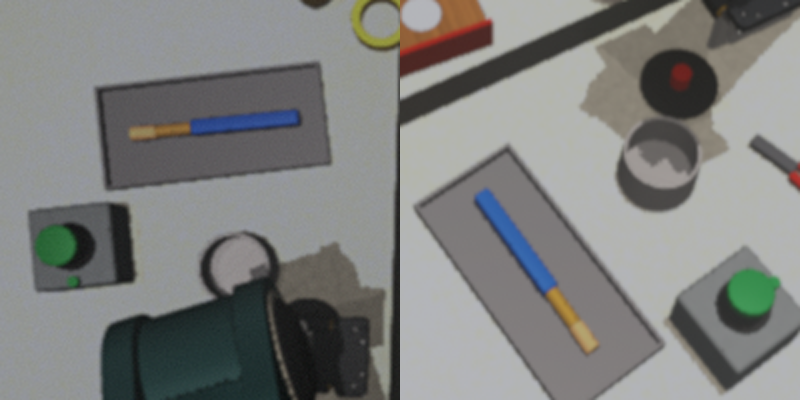

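The brush lies flat inside the tray, (130,132) to (298,118) in the left panel, and the lid is placed. Next, the jars.

```bash
cat > j.py <<'E'
from h import *
MK=np.array([[.6094,-.0858],[.6042,-.1557],[.5981,-.2257],[.5927,-.2952]])+[.0012,.0022]
JC=dict(yellow=(325,284),blue=(374,278),red=(469,279))
def jar(c,z=.058,rng=None):
    q=[]
    for n in("top","scene"):
        I=robot.grab_frame(n)
        for ar,ce,px in blobs(I,c,130):
            w=unproj(n,ce,z); e=px.max(0)-px.min(0)
            if -.5<w[1]<.03 and .32<w[0]<.66 and max(e)<28 and ar>.65*e[0]*e[1]: q.append((n,w[:2].round(4),ar))
    return q
def half(x,y,z,yaw):
    c=[(np.abs(j-robot.get_state()['qpos']).max(),yaw+k) for k in(-np.pi,0,np.pi) if (j:=robot.ik([x,y,z],R(yaw+k))) is not None]
    return min(c)[1]
E
python3 - <<'E'
from j import *
robot.move_ptp([.45,.25,.32],R(np.pi/2))
for c in JC:print(c,jar(c))
T=robot.grab_frame("top");S=robot.grab_frame("scene")
b=near(T,"red",(204,264),8);print("knob",unproj("top",b[1],.089)) 
b=near(S,"red",(413,321),8);print("knob",unproj("scene",b[1],.089),st())
E
```

```text
yellow [('top', array([ 0.3953, -0.0394]), np.int32(361)), ('scene', array([ 0.3975, -0.0358]), np.int32(323))]
blue [('top', array([ 0.4448, -0.1847]), np.int32(358)), ('scene', array([ 0.4477, -0.1801]), np.int32(273))]
red [('top', array([ 0.4498, -0.3965]), np.int32(345)), ('scene', array([ 0.4526, -0.3918]), np.int32(217))]
knob [0.46760011 0.18809282 0.089     ]
knob [0.47160456 0.19259361 0.089     ] {'z': array([0.45  , 0.2498, 0.3196]), 'f': array([-0.12, -0.33,  0.33]), 'o': 0.0601, 'g': 0.0, 't': 64.0}
```

```bash
cat > place.py <<'E'
import sys
from j import *
YAW=-.08
def go(c,i):
    q=jar(c); p=np.mean([k[1] for k in q],0); spread=np.ptp([k[1] for k in q],0)
    print(c,i,p,len(q),spread,flush=True)
    if len(q)!=2 or max(spread)>.012: return False
    yaw=half(*p,.15,YAW)
    ptp(*p,.15,yaw); robot.gripper_to(.094)
    if lin(*p,.018,.15,8): print("bump",st()); return False
    robot.gripper_to(0); g=st(); print(g)
    lin(*p,.13,.15)
    m=MK[i]; robot.move_ptp([*m,.14-OFF],R(half(*m,.14,YAW))); s=st(); print(s)
    if s['o']<.045: return False
    r=lin(*m,.0485,.1,6); s=st(); print(r,s)
    if s['z'][2]>.052 or s['o']<.045: return False
    robot.gripper_to(.066); lin(*m,.15,.2); return True
for a in sys.argv[1:]:
    c,i=a.split(":")
    if not go(c,int(i)): print("STOP"); break
E
python3 place.py yellow:0 blue:1 red:2
python3 - <<'E'
from j import *
robot.move_ptp([.45,.1,.32],R(np.pi/2));print(st())
for c in JC:print(c,jar(c,.088))
T=robot.grab_frame("top");S=robot.grab_frame("scene")
cv2.imwrite("pics/fin.png",np.hstack([cv2.resize(T[100:400,90:490],(400,300)),cv2.resize(S[100:400,200:600],(400,300))])[:,:,::-1])
E
```

```text
yellow 0 [ 0.3964 -0.0376] 2 [0.0022 0.0036]
{'z': array([ 0.3964, -0.0376,  0.014 ]), 'f': array([ 0.04, -0.1 ,  2.29]), 'o': 0.0495, 'g': 30.0, 't': 67.8}
{'z': array([ 0.6093, -0.0836,  0.1352]), 'f': array([ 0.14,  0.52, -1.72]), 'o': 0.0498, 'g': 30.0, 't': 69.6}
True {'z': array([ 0.6098, -0.0835,  0.0439]), 'f': array([-0.49,  0.38,  6.13]), 'o': 0.0497, 'g': 30.0, 't': 70.5}
blue 1 [ 0.44385 -0.18025] 2 [0.0017 0.0085]
{'z': array([ 0.4439, -0.1803,  0.014 ]), 'f': array([0.44, 1.08, 1.98]), 'o': 0.0497, 'g': 30.0, 't': 75.0}
{'z': array([ 0.6046, -0.1539,  0.1347]), 'f': array([-0.26, -1.41, -0.75]), 'o': 0.0496, 'g': 30.0, 't': 76.6}
True {'z': array([ 0.6046, -0.1534,  0.044 ]), 'f': array([-0.28,  0.3 ,  5.85]), 'o': 0.0492, 'g': 30.0, 't': 77.5}
red 2 [ 0.4498 -0.3965] 1 [0. 0.]
STOP
{'z': array([0.4503, 0.0994, 0.3194]), 'f': array([0.42, 0.66, 0.24]), 'o': 0.0661, 'g': 0.0, 't': 80.0}
yellow [('top', array([ 0.6074, -0.0857]), np.int32(408)), ('scene', array([ 0.6104, -0.0826]), np.int32(396))]
blue [('top', array([ 0.6019, -0.1578]), np.int32(376)), ('scene', array([ 0.6054, -0.1534]), np.int32(317))]
red [('top', array([ 0.4503, -0.3866]), np.int32(344)), ('scene', array([ 0.4634, -0.3664]), np.int32(217))]
```

```bash
python3 place.py red:2
python3 - <<'E'
from j import *
robot.move_ptp([.45,.1,.32],R(np.pi/2));print(st());print(MK)
for c in JC:print(c,jar(c,.088))
T=robot.grab_frame("top");S=robot.grab_frame("scene")
cv2.imwrite("pics/fin.png",np.hstack([cv2.resize(T[100:400,90:490],(400,300)),cv2.resize(S[100:400,200:600],(400,300))])[:,:,::-1])
E
```

```text
red 2 [ 0.4512  -0.39415] 2 [0.003  0.0051]
{'z': array([ 0.4512, -0.3941,  0.014 ]), 'f': array([-0.47, -0.46,  1.07]), 'o': 0.0496, 'g': 30.0, 't': 84.8}
{'z': array([ 0.5986, -0.2243,  0.1357]), 'f': array([-0.49, -0.7 , -1.43]), 'o': 0.0497, 'g': 30.0, 't': 86.6}
True {'z': array([ 0.5986, -0.2233,  0.0439]), 'f': array([-0.48,  1.72,  6.95]), 'o': 0.0497, 'g': 30.0, 't': 87.5}
{'z': array([0.4502, 0.0996, 0.3199]), 'f': array([ 0.03, -0.29,  0.54]), 'o': 0.0661, 'g': 0.0, 't': 90.3}
[[ 0.6106 -0.0836]
 [ 0.6054 -0.1535]
 [ 0.5993 -0.2235]
 [ 0.5939 -0.293 ]]
yellow [('top', array([ 0.6074, -0.0857]), np.int32(407)), ('scene', array([ 0.6104, -0.0827]), np.int32(393))]
blue [('top', array([ 0.6019, -0.1578]), np.int32(374)), ('scene', array([ 0.6055, -0.1544]), np.int32(333))]
red [('top', array([ 0.5967, -0.227 ]), np.int32(429)), ('scene', array([ 0.5997, -0.2209]), np.int32(327))]
```

View pics/fin.png

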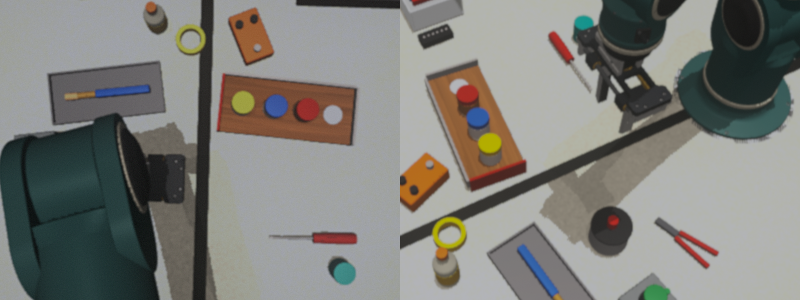

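The picture shows yellow, blue and red upright on marks 0–2 at (243,102), (277,106) and (307,109) in the left panel. The lid is seated at (610,230), the brush is in the tray, and the robot is clear of everything.

```bash
python3 -c "
from rig import robot
print(robot.sign_off())"
```

```text
the job is handed in; nothing more can be done
None
```

I handed the job in after about 90 s of robot time, with no verdict shown: the plunger was pressed to its stop and released, the brush was dipped and laid flat in the tray, the lid is back on the pot, and the three jars present (yellow, blue, red) stand on marks 0–2 within about 3 mm by the cameras.

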